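# Free the sagging bolt of the reagent bay and hold its gate ajar

## Robot

A 6-joint arm with a two-finger parallel gripper is mounted at the origin on the work surface. World frame = base frame: x ahead of the robot, y to its left, z up, the work surface at z = 0. Lengths are in mm, angles in rad, forces in N, time in s.
With the tool pointing down it reaches from about 425 to 950 mm from the base axis. Payload 14.7 kg.
Tool frame: the origin (TCP) lies at the very end of the fingers, on their centre line; the grasp point (between the pads) lies 19 mm behind it; z points along the fingers, y is the line along which they close (so a half turn about z gives the same grasp; the last joint's range is limited). The gripper opens to 85 mm and grips with 20 to 120 N. Pads are 22 mm wide; open, the fingers measure 114 mm over their backs; the gripper's body (76 mm by 85 mm) begins 54 mm behind the grasp point. The pads swing forward as they close: fully open they stand 13 mm farther back than shut.
Start: joints at [1.206, 0.48, 1.596, -0, 1.065, -0.047], TCP at [203.086, 617.453, 231.297] pointing down, gripper open.
Joint ranges: [-2.75, 2.75], [-0.82, 2.05], [0.23, 2.67], [-1.56, 4.7], [0.09, 2.69], [-2.92, 2.92]. Speed limits (rad/s): [1.89, 1.89, 2.39, 3.01, 3.01, 3.01].

## Interface

Orientations are given as [roll, pitch, yaw] about the fixed x, y, z axes, in that order (R = Rz(yaw) Ry(pitch) Rx(roll)).
In Python, from plant import bot gives the robot as it stands. The module is installed in compiled form; this text tells all that it offers.
- The arm moves only by the tool arm_command, never from a script. Its argument "plan" is a list of rows, each an object with "linear": the shift along the tool's x, y, z in cm, a list of three; "roll": the turn about the tool's z in degrees; "jaw": the finger opening in cm, from 0 to 8.54. A call has exactly 5 rows; each row is the pose to reach, as a shift and turn from the pose commanded when the call began, along the tool's axes at that moment; what a row does not reach only later rows make up. A row lasts 1/8 s, in which the tool goes at most 62.5 mm and 10.7 degrees, less where a joint would pass 70% of its speed; a pose out of reach is approached as far as the arm can. A call with a gripper value outside its range is refused whole. The fingers move at their own pace and stop on an object; "grip_force" is the grip in N (left out, the last holds). Time passes only in rows, so rows that repeat a pose let the fingers close, or fill a call up. It gives the time, the measured TCP pose, the force, the opening and the grip force at its end, in the units of the state.
- bot.observe(): the state, without advancing time (a new reading comes with each control period).
- bot.grab_frame(name): name is "side" or "top"; returns a dict with "frame" (420x560x3 uint8, blue, green, red), "K" (3x3 intrinsics, pixels), "dist" ([k1, k2, p1, p2, k3] as OpenCV has them; the pictures are not rectified), "origin" and "rotation" of the camera in the world. Camera axes: x right, y down, z forward; pixel columns grow to the right and rows downward; lengths in mm; the calibration is good to about 2 mm. A picture is of the moment at which its call begins. There is no depth.
- bot.sign_off(): hands the job in; it is judged then, once.
The state is a dict: "clock": time; "q": joint angles; "dq": joint speeds; "tau": joint torques, N m; "tool_pos": TCP position; "orientation": TCP orientation; "ft_force": force on the tool from outside, world axes, zero at the start; "wrist_torque": the same for the moment, N m; "grip_width": finger opening in mm; "grasp_force": force on a finger pad.
Only numpy, scipy, OpenCV 4.12 (cv2) and the standard library are available. Lean on these libraries where they do the work, as an engineer would, in place of code of your own. Each camera call takes 0.05 s, during which the arm holds its last target. There are 200 camera calls.

## Task

The barrel bolt on the reagent bay's gate has sagged and hooks behind the bent-up lip of its keeper. First press the nozzle cap of the clamped lubricant can fully down and let it spring back up; then take the bolt by its knob, lift it over the lip while pulling it right out of the keeper, and with the knob still in the grip pull the self-closing gate open by about a hand's width (80 mm) at its free edge. Finish while holding it like that, gripping the knob and keeping the gate ajar, without shifting or knocking over the labware standing around.

Things in the scene. Friction and masses are not known exactly. Their poses are not given: they have to be found in the camera images.
- bay: The reagent bay, fixed to the bench: a white tray 200 x 310 mm with low clear walls and an aluminium post at each front corner; its origin is on the bench midway along the gate line. Its x axis points into the bay (away from the robot), y runs along the closed gate from the keeper post (at y = -141 mm) to the hinge (y = +140 mm), z up. It differs in place and yaw from run to run; the gate, bolt and keeper go with it. Jars stand inside it.
- gate_hinge (a point): A point on the gate's vertical hinge axis, 190 mm above the bench. The gate is an aluminium frame with a clear pane, 256 mm wide, 20 mm thick, top rail at 140 mm.
- gate (a joint): Gate angle about the hinge axis, rad: 0 closed, grows as the free edge swings out of the bay towards the robot (bay -x; clockwise seen from above), up to 1.2. A spring pulls it shut with 0.30 Nm when closed and 0.46 Nm at 0.31 rad. 0.31 rad puts the free edge about 80 mm from closed. It turns only once the bolt is out of the keeper.
- gate_edge (a point): Middle of the top of the gate's free end, 262 mm from the hinge axis and 140 mm above the bench.
- bolt (a joint): How far the bolt has been pulled out of the keeper along the gate towards the hinge (bay +y while the gate is shut), m: 0 to 0.003 at the start, 0.045 at its stop; friction about 1.5 N. From 0.03 on its end is clear of keeper and post.
- bolt_lift (a joint): How far the whole bolt is raised straight up in its tall slotted guides, m: 0 sagging (as it rests by its weight, about 2 N), 0.016 at the top of the guides. The rod's end carries a nib hanging 8 mm below the rod, which hooks behind the keeper's lip; it passes over the lip only when raised by 0.007 or more.
- bolt_knob: The bolt's steel knob: an upright round post 14 mm in diameter and 72 mm tall with an 18 mm head, standing on the bolt rod (12 mm rod lying along the top of the gate). Origin on its axis, half-way up, 188 mm above the bench at the start; top 225 mm. To be gripped from above between about 10 mm below and 20 mm above the origin; nothing else is near it above 181 mm (tops of the bolt's guide loops, 50 mm or more away). It moves with the bolt and gate.
- keeper_lip (a point): Top of the keeper's bent-up lip, 5 mm thick along the bolt. The keeper is an open-topped steel channel on the bay's post, cheeks 36 mm tall either side of the bolt's end.
- nozzle_top (a point): Centre of the top of the can's sprung nozzle cap: a white disc 27 mm in diameter with a short spout, on top of the grey can (58 mm in diameter, cap top 174 mm above the bench) that is clamped in a fixed holder beside the keeper post. Goes down as it is pressed.
- nozzle (a joint): How far the nozzle cap is pressed straight down, m: 0 up, 0.005 at its stop; a spring needs about 1.5 N to start and 5 N fully down, and raises it again.
- jar_a: White jar, 60 mm wide, 85 mm tall, in the bay. A bystander, loose: leave it alone. Origin at the centre of its underside.
- jar_b: White bottle, 56 mm wide, 110 mm tall, in the bay. A bystander, loose: leave it alone. Origin at the centre of its underside.
- amber: Amber bottle, 64 mm wide, 150 mm tall, near the can. A bystander, loose: leave it alone. Origin at the centre of its underside.
- beaker: Glass beaker, 68 mm wide, 90 mm tall, near the can. A bystander, loose: leave it alone. Origin at the centre of its underside.
- wash: White bottle, 60 mm wide, 150 mm tall, at the hinge side. A bystander, loose: leave it alone. Origin at the centre of its underside.
- plate: White well plate, 85 x 127 x 12 mm, lying in front of the bay (the gate's bottom, 20 mm up, passes over it). A bystander, loose: leave it alone. Origin at the centre of its underside.
- tipbox: Tip box, 80 x 115 x 65 mm, at the hinge side. A bystander, loose: leave it alone. Origin at the centre of its underside.
Not all that is in view belongs to the job. What is shaped like the part that bears nozzle_top but blue or green is not meant.

How it is judged:
By the outcome, as a careful person would: the job done as asked, in the order asked, and still so for the second after the job is handed in, while the arm keeps its last pose, push and grip.
It also fails if it takes over 38 s, if anything falls off the work surface, if the arm or the gripper's body presses on something with over 40 N, if the wrist force passes 120 N, or if a joint passes its speed limit or range.

## Working session

There is one attempt and no reset: what is moved stays moved. The work goes in short steps, Python scripts to look and compute and a tool call to move; the robot and the scene stay as the last step left them, time stands still between calls to the robot, and variables do not carry over. Pictures are saved under pics/ and viewed, at most 10 in all, crops included, and the job is handed in when it is done.

Besides the shell and the picture viewer there is one more tool, called after ">>>" as a command line: name --argument value ..., lists and objects as JSON in quotes. arm_command: Moves the arm, as the interface text tells. Its arguments: {"type":"object","properties":{"plan":{"type":"array","items":{"type":"object","properties":{"linear":{"type":"array","items":{"type":"number"}},"roll":{"type":"number"},"jaw":{"type":"number"}}}},"grip_force":{"type":"number"}},"required":["plan"]}

```bash
mkdir -p pics
cat > h.py <<'E'
import numpy as np, cv2, json
from plant import bot
def grab(n,tag):
    f=bot.grab_frame(n); cv2.imwrite(f'pics/{tag}.png',f['frame'])
    np.savez(f'pics/{tag}.npz',**{k:np.array(v) for k,v in f.items()}); return f
def ray(tag,uv):
    f=np.load(f'pics/{tag}.npz'); p=cv2.undistortPoints(np.array([[uv]],float),f['K'],f['dist'])[0,0]
    d=f['rotation']@np.array([p[0],p[1],1]); return f['origin'],d/np.linalg.norm(d)
def tri(*obs):
    A=np.zeros((3,3));b=np.zeros(3)
    for t,uv in obs:
        o,d=ray(t,uv);P=np.eye(3)-np.outer(d,d);A+=P;b+=P@o
    x=np.linalg.solve(A,b); r=[round(float(np.linalg.norm((np.eye(3)-np.outer(d,d))@(x-o))),1) for o,d in (ray(*q) for q in obs)]
    return x.round(1),r
def atz(t,uv,z):
    o,d=ray(t,uv); return (o+d*(z-o[2])/d[2]).round(1)
E
python3 - <<'E'
from h import *
for n in('side','top'):
    f=grab(n,n+'1'); print(n,f['origin'],np.array(f['rotation']).round(2).tolist())
s=bot.observe();print({k:np.round(v,3).tolist() for k,v in s.items()})
a=cv2.imread('pics/side1.png');b=cv2.imread('pics/top1.png')
E
```

```text
side [-244.38067942 -840.28602995  930.54848537] [-2.19, 0.01, -0.72]
top [ 300.15444602  -11.16483159 1136.70909127] [-2.93, -0.0, -1.49]
{'clock': 0.1, 'q': [1.206, 0.481, 1.597, -0.0, 1.065, -0.047], 'dq': [-0.001, -0.002, -0.001, 0.001, -0.001, 0.001], 'tau': [0.002, -95.227, -43.105, 0.0, 0.005, -0.0], 'tool_pos': [202.932, 617.1, 230.697], 'orientation': [-3.14, -0.0, 2.824], 'ft_force': [-0.374, 0.162, 0.2], 'wrist_torque': [-0.013, 0.016, 0.008], 'grasp_force': 0.0, 'grip_width': 85.368}
```

View pics/side1.png

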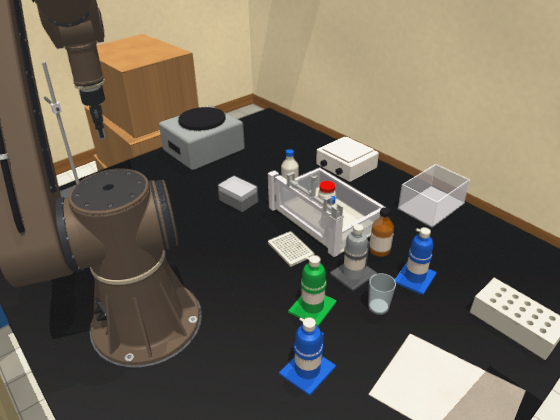

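View pics/top1.png

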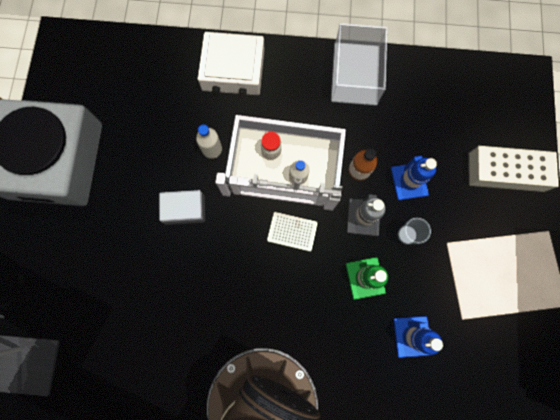

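The top view shows four look-alike cans: grey (373,205), green (375,275), blue (428,342) and blue (428,165). In the side view they are grey (357,232), green (314,262), blue (309,325) and blue (424,234). Only the grey one beside the keeper post fits, and I'll confirm it in enlarged crops.

```bash
sed -i "s/f\['rotation'\]@/cv2.Rodrigues(f['rotation'])[0]@/" h.py
python3 - <<'E'
import cv2
a=cv2.imread('pics/side1.png')[150:290,255:415];b=cv2.imread('pics/top1.png')[110:250,205:405]
cv2.imwrite('pics/sc.png',cv2.resize(a,None,fx=4.25,fy=4.25,interpolation=2));cv2.imwrite('pics/tc.png',cv2.resize(b,None,fx=4,fy=4,interpolation=2))
E
```

```text
(no output)
```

View pics/sc.png

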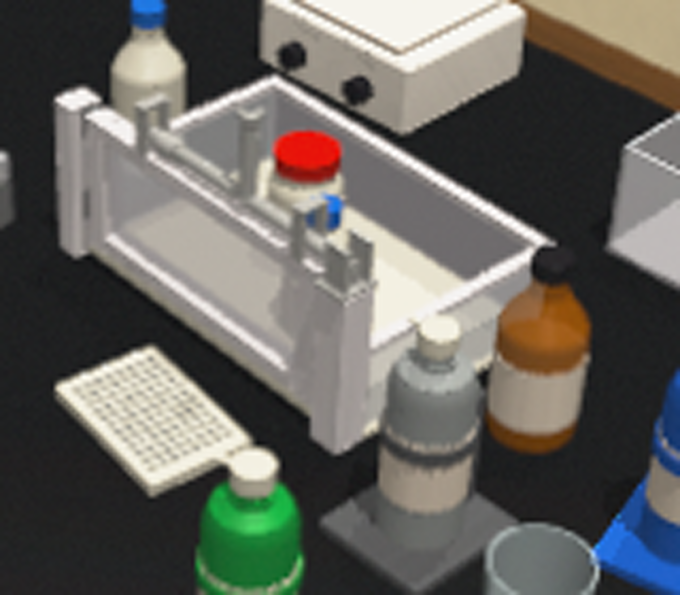

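View pics/tc.png

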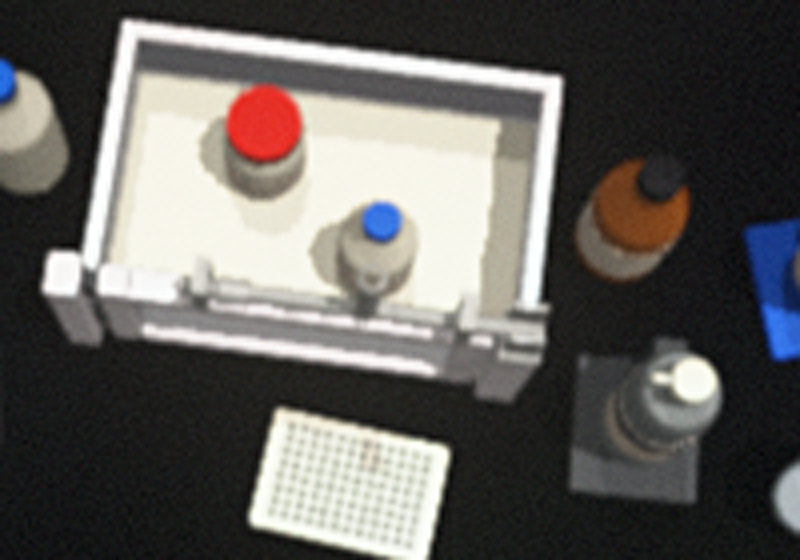

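Side crop: the grey can's white cap is at (439,331) and the green can's cap at (253,465). The grey can stands on the dark holder beside the keeper post, so it is the target. The knob head is at (251,110). Top crop: grey can's cap at (694,379), knob head at about (370,276), against jar_b.

Run:
```python
from h import *
S=lambda u,v:('side1',(255+u/4.25-.4,150+v/4.25-.4)); T=lambda u,v:('top1',(205+u/4-.4,110+v/4-.4))
print('noz',tri(S(439,330),T(695,379)), atz(*S(439,330),174),atz(*T(695,379),174))
print('knob',tri(S(251,110),T(370,276)), atz(*S(251,110),225),atz(*T(370,276),225))
print('hinge post top',tri(S(80,97),T(66,270)))
print('kpost',tri(S(342,290),T(518,345)))
print('hinge-side guide/keeper', tri(S(153,102),T(203,262)))
print('bottom rail ends top z~', atz(*T(128,25),60),atz(*T(560,80),60),atz(*T(205,290),150), atz(*T(450,325),150))
# gate yaw from rod-level points in side view
print(atz(*S(160,140),152),atz(*S(235,185),152),atz(*S(325,243),152))
for n,p,z in(('amber',(660,178),150),('wash',(5,80),150),('jarb',(382,220),110),('tip',None,0)):
    if p: print(n,atz(*T(*p),z))
print('beaker',atz('top1',(412,231),0),atz('top1',(418,226),90))
```

```text
noz (array([ 515. , -128.4,  734.5]), [304.1, 304.1]) [799.9 188.  174. ] [2702.7 -285.4  174. ]
knob (array([465.8, -56.5, 703.3]), [271.3, 271.3]) [629.8 347.3 225. ] [1679.7 -108.6  225. ]
hinge post top (array([429.6, -46.2, 631.7]), [271.4, 271.4])
kpost (array([ 513.3, -104.8,  693.6]), [296.2, 296.2])
hinge-side guide/keeper (array([447.1, -47.9, 663.6]), [272.4, 272.4])
bottom rail ends top z~ [1473.6  121.4   60. ] [2378.4  147.9   60. ] [1505.7 -127.5  150. ] [1976.1 -177.8  150. ]
[592.7 377.7 152. ] [659.1 343.8 152. ] [737.8 296.9 152. ]
amber [2549.4   21.6  150. ]
wash [1231.3   49.6  150. ]
jarb [1870.1  -55.9  110. ]
beaker [4014.  -639.1    0. ] [3874.5 -562.3   90. ]
```

```bash
sed -i "s/cv2.Rodrigues(f\['rotation'\])\[0\]@/Rotation.from_euler('xyz',f['rotation']).as_matrix()@/; 1a from scipy.spatial.transform import Rotation" h.py
python3 - <<'E'
from h import *
S=lambda u,v:('side1',(255+u/4.25-.4,150+v/4.25-.4)); T=lambda u,v:('top1',(205+u/4-.4,110+v/4-.4))
print('noz',tri(S(439,330),T(695,379)), atz(*S(439,330),174),atz(*T(695,379),174))
print('knob',tri(S(251,110),T(370,276)), atz(*S(251,110),225),atz(*T(370,276),225))
print('hinge post top',tri(S(80,97),T(66,270)))
print('kpost',tri(S(342,290),T(518,345)))
print('tray corners', atz(*T(128,25),60),atz(*T(560,80),60))
print(atz(*S(160,140),152),atz(*S(235,185),152),atz(*S(325,243),152))
for n,p,z in(('amber',(660,178),150),('wash',(5,80),150),('jarb',(382,220),110)):
    print(n,atz(*T(*p),z))
print('beaker',atz('top1',(412,231),0),atz('top1',(418,226),90))
E
```

```text
noz (array([ 526.4, -243.7,  173.2]), [2.0, 2.0]) [ 523.4 -243.7  174. ] [ 527.9 -244.8  174. ]
knob (array([561.1, -38.6, 223.1]), [1.3, 1.3]) [557.6 -40.4 225. ] [561.6 -39.3 225. ]
hinge post top (array([571.3, 154.3, 141.3]), [1.9, 1.9])
kpost (array([ 549.5, -139.9,  133.6]), [0.7, 0.7])
tray corners [780.9 143.   60. ] [ 765.5 -169.1   60. ]
[563.1  57.2 152. ] [563.1 -21.3 152. ] [ 559.9 -112.   152. ]
amber [ 664.7 -223.7  150. ]
wash [695.4 206.2 150. ]
jarb [634. -48. 110.]
beaker [ 499.1 -385.7    0. ] [ 498.1 -371.7   90. ]
```

```bash
cat >> h.py <<'E'
def to(*pts):
    s=bot.observe(); R=Rotation.from_euler('xyz',s['orientation']); p=np.array(s['tool_pos'])
    print('t',round(s['clock'],2),'pos',p.round(1),'rpy',np.round(s['orientation'],3),'F',np.round(s['ft_force'],1),'w',round(s['grip_width'],1),'gf',round(s['grasp_force'],1))
    for q in pts:
        dy=(np.degrees(s['orientation'][2]-q[3])+180)%360-180
        print(q,'-> cm',(R.inv().apply(np.array(q[:3])-p)/10).round(2),'roll',round(dy,1))
E
python3 -c "
from h import *
to((400,430,260,3.09),(480,300,260,3.09))"
```

```text
t 0.1 pos [202.9 617.1 230.7] rpy [-3.14  -0.     2.824] F [-0.4  0.2  0.2] w 85.4 gf 0.0
(400, 430, 260, 3.09) -> cm [-24.57 -11.62  -2.92] roll -15.3
(480, 300, 260, 3.09) -> cm [-36.23 -21.47  -2.91] roll -15.3
```

>>> arm_command --plan '[{"linear":[-4.9,-2.3,-0.6],"roll":-3,"jaw":0},{"linear":[-9.8,-4.6,-1.2],"roll":-6,"jaw":0},{"linear":[-14.7,-7.0,-1.8],"roll":-9,"jaw":0},{"linear":[-19.6,-9.3,-2.4],"roll":-12,"jaw":0},{"linear":[-24.6,-11.6,-2.9],"roll":-15.3,"jaw":0}]' --grip_force 60

```text
clock: 0.72
tool_pos: [401.5, 429.0, 260.4]
orientation: [-3.141, -0.0, 3.093]
ft_force: [0.2, -0.1, -0.2]
grip_width: -0.2
grasp_force: 0.0
```

```bash
python3 -c "
from h import *
to((500,170,255,3.09),(500,-60,255,3.09),(526,-244,230,3.09))"
```

```text
t 0.72 pos [401.5 429.  260.4] rpy [-3.141 -0.     3.093] F [ 0.2 -0.1 -0.2] w -0.2 gf 0.0
(500, 170, 255, 3.09) -> cm [-11.1  -25.39   0.54] roll 0.2
(500, -60, 255, 3.09) -> cm [-12.22 -48.36   0.54] roll 0.2
(526, -244, 230, 3.09) -> cm [-15.71 -66.61   3.04] roll 0.2
```

>>> arm_command --plan '[{"linear":[-2.2,-5.1,0],"roll":0,"jaw":0},{"linear":[-4.4,-10.2,0],"roll":0,"jaw":0},{"linear":[-6.6,-15.2,0],"roll":0,"jaw":0},{"linear":[-8.8,-20.3,0],"roll":0,"jaw":0},{"linear":[-11.1,-25.4,0.5],"roll":0,"jaw":0}]'

```text
clock: 1.35
tool_pos: [498.9, 169.4, 255.4]
orientation: [3.141, 0.0, 3.091]
ft_force: [0.8, 1.2, 0.4]
grip_width: 0.3
grasp_force: 0.0
```

>>> arm_command --plan '[{"linear":[-0.2,-5.5,0],"roll":0,"jaw":0},{"linear":[-0.4,-11,0],"roll":0,"jaw":0},{"linear":[-0.6,-16.5,0],"roll":0,"jaw":0},{"linear":[-0.8,-22,0],"roll":0,"jaw":0},{"linear":[-1.0,-27,0],"roll":0,"jaw":0}]'

```text
clock: 1.98
tool_pos: [494.4, -100.9, 255.2]
orientation: [3.142, -0.0, 3.09]
ft_force: [1.5, -0.7, -0.5]
grip_width: -0.2
grasp_force: 0.0
```

```bash
python3 -c "
from h import *
to((526,-244,200,3.09))"
```

```text
t 1.98 pos [ 494.4 -100.9  255.2] rpy [ 3.142 -0.     3.09 ] F [ 1.5 -0.7 -0.5] w -0.2 gf 0.0
(526, -244, 200, 3.09) -> cm [ -3.89 -14.13   5.52] roll 0.0
```

>>> arm_command --plan '[{"linear":[-1.2,-4.5,1],"roll":0,"jaw":0},{"linear":[-2.5,-9.5,2],"roll":0,"jaw":0},{"linear":[-3.9,-14.1,4],"roll":0,"jaw":0},{"linear":[-3.9,-14.1,5.5],"roll":0,"jaw":0},{"linear":[-3.9,-14.1,6],"roll":0,"jaw":0}]'

```text
clock: 2.6
tool_pos: [525.6, -241.4, 194.0]
orientation: [3.14, -0.002, 3.09]
ft_force: [-0.9, 0.4, 0.3]
grip_width: 0.0
grasp_force: 0.0
```

Run:
```python
from h import *
grab('side','side2');grab('top','top2')
to((526,-244,176,3.09))
a=cv2.imread('pics/side2.png')[130:280,265:415];b=cv2.imread('pics/top2.png')[130:280,280:430]
cv2.imwrite('pics/c2.png',np.hstack([cv2.resize(x,(400,400),interpolation=2) for x in(a,b)]))
```

```text
t 2.7 pos [ 526.1 -240.8  194.9] rpy [ 3.141e+00 -1.000e-03  3.092e+00] F [ 0.4  0.8 -0.4] w -0.2 gf 0.0
(526, -244, 176, 3.09) -> cm [-0.01 -0.32  1.89] roll 0.1
```

View pics/c2.png

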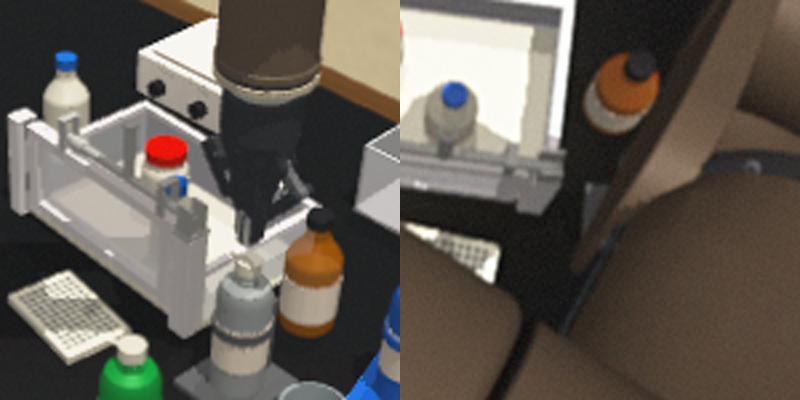

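The side view shows the closed fingertips at crop (250,240), just above the grey can's cap at (248,258). The arm hides the can in the top view. Pressing down now.

>>> arm_command --plan '[{"linear":[0,-0.3,0.8],"roll":0,"jaw":0},{"linear":[0,-0.3,1.6],"roll":0,"jaw":0},{"linear":[0,-0.3,2.0],"roll":0,"jaw":0},{"linear":[0,-0.3,2.3],"roll":0,"jaw":0},{"linear":[0,-0.3,2.3],"roll":0,"jaw":0}]'

```text
clock: 3.32
tool_pos: [526.3, -244.7, 172.2]
orientation: [3.141, -0.0, 3.091]
ft_force: [-1.3, 0.8, 2.4]
grip_width: 0.3
grasp_force: 1.3
```

>>> arm_command --plan '[{"linear":[0,0,0.1],"roll":0,"jaw":0},{"linear":[0,0,0.2],"roll":0,"jaw":0},{"linear":[0,0,0.3],"roll":0,"jaw":0},{"linear":[0,0,0.3],"roll":0,"jaw":0},{"linear":[0,0,0.3],"roll":0,"jaw":0}]'

```text
clock: 3.95
tool_pos: [526.4, -244.9, 169.4]
orientation: [3.142, 0.0, 3.091]
ft_force: [-1.0, 3.2, 4.7]
grip_width: -0.1
grasp_force: 2.3
```

>>> arm_command --plan '[{"linear":[0,0,0.05],"roll":0,"jaw":0},{"linear":[0,0,0.1],"roll":0,"jaw":0},{"linear":[0,0,0.15],"roll":0,"jaw":0},{"linear":[0,0,0.15],"roll":0,"jaw":0},{"linear":[0,0,0.15],"roll":0,"jaw":0}]'

```text
clock: 4.58
tool_pos: [526.5, -244.9, 168.8]
orientation: [-3.141, 0.001, 3.091]
ft_force: [-4.8, 4.9, 20.5]
grip_width: -0.4
grasp_force: 10.2
```

The stop is reached (20 N against the 5 N spring). Release and retreat.

>>> arm_command --plan '[{"linear":[0,0,-1],"roll":0,"jaw":0},{"linear":[0,0,-3],"roll":0,"jaw":0},{"linear":[0,0,-6],"roll":0,"jaw":0},{"linear":[0,2,-9],"roll":0,"jaw":4.6},{"linear":[-0.5,6,-10],"roll":0,"jaw":4.6}]'

```text
clock: 5.2
tool_pos: [535.2, -186.0, 269.7]
orientation: [-3.14, 0.003, 3.089]
ft_force: [1.2, -0.2, -1.6]
grip_width: 35.4
grasp_force: 0.0
```

```bash
python3 -c "
from h import *
to((560,-39,262,3.09),(560,-39,175,3.09))"
```

```text
t 5.2 pos [ 535.2 -186.   269.7] rpy [-3.140e+00  3.000e-03  3.089e+00] F [ 1.2 -0.2 -1.6] w 35.4 gf 0.0
(560, -39, 262, 3.09) -> cm [-1.7  14.81  0.75] roll -0.1
(560, -39, 175, 3.09) -> cm [-1.68 14.82  9.45] roll -0.1
```

>>> arm_command --plan '[{"linear":[-0.6,5,0.3],"roll":0,"jaw":4.6},{"linear":[-1.2,10,0.6],"roll":0,"jaw":4.6},{"linear":[-1.7,14.8,0.8],"roll":0,"jaw":4.6},{"linear":[-1.7,14.8,1.5],"roll":0,"jaw":4.6},{"linear":[-1.7,14.8,2.5],"roll":0,"jaw":4.6}]'

```text
clock: 5.82
tool_pos: [559.1, -38.5, 242.5]
orientation: [-3.141, 0.0, 3.092]
ft_force: [0.1, -0.3, 0.4]
grip_width: 45.9
grasp_force: 0.0
```

Run:
```python
from h import *
grab('side','side3');grab('top','top3')
to((560,-39,173,3.09))
a=cv2.imread('pics/side3.png')[110:260,255:405];b=cv2.imread('pics/top3.png')[110:260,220:370]
cv2.imwrite('pics/c3.png',np.hstack([cv2.resize(x,(400,400),interpolation=2) for x in(a,b)]))
```

```text
t 5.92 pos [558.1 -39.1 241.5] rpy [-3.141e+00 -2.000e-03  3.090e+00] F [0.1 0.  0.4] w 46.2 gf 0.0
(560, -39, 173, 3.09) -> cm [-0.2   0.02  6.85] roll -0.0
```

View pics/c3.png

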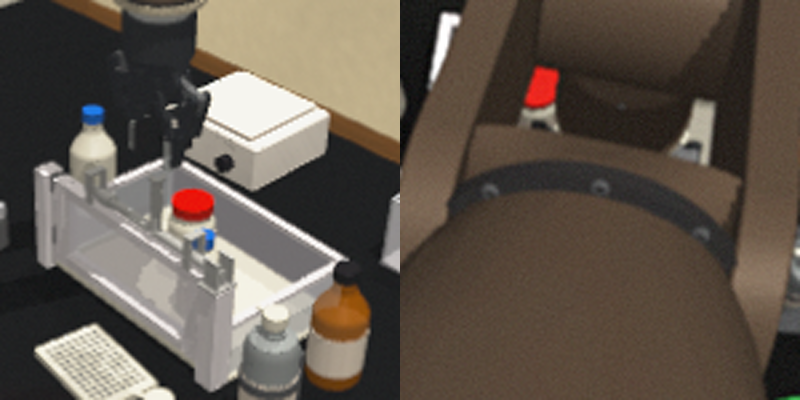

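The fingertips, at crop (135,145) and (172,165), straddle the knob head at (157,180). The nozzle cap is up again at (274,315). Descend and grip.

>>> arm_command --plan '[{"linear":[-0.2,0,2],"roll":0,"jaw":4.6},{"linear":[-0.2,0,4],"roll":0,"jaw":4.6},{"linear":[-0.2,0,5.5],"roll":0,"jaw":4.6},{"linear":[-0.2,0,6.8],"roll":0,"jaw":4.6},{"linear":[-0.2,0,6.8],"roll":0,"jaw":4.6}]'

```text
clock: 6.55
tool_pos: [560.5, -38.6, 174.0]
orientation: [3.142, -0.001, 3.09]
ft_force: [-0.4, -0.7, 0.6]
grip_width: 45.9
grasp_force: 0.0
```

>>> arm_command --plan '[{"linear":[0,0,0],"roll":0,"jaw":3},{"linear":[0,0,0],"roll":0,"jaw":2},{"linear":[0,0,0],"roll":0,"jaw":1.2},{"linear":[0,0,0],"roll":0,"jaw":0.8},{"linear":[0,0,0],"roll":0,"jaw":0.5}]' --grip_force 60

```text
clock: 7.18
tool_pos: [561.3, -38.4, 175.3]
orientation: [-3.142, 0.001, 3.091]
ft_force: [-0.8, -1.9, 6.8]
grip_width: 12.6
grasp_force: 58.3
```

```bash
python3 -c "
from h import *
to()"
```

```text
t 7.17 pos [561.3 -38.4 175.3] rpy [-3.142e+00  1.000e-03  3.091e+00] F [-0.8 -1.9  6.8] w 12.6 gf 58.3
```

>>> arm_command --plan '[{"linear":[0,0,-0.3],"roll":0,"jaw":0.5},{"linear":[0,0,-0.6],"roll":0,"jaw":0.5},{"linear":[0,0,-0.9],"roll":0,"jaw":0.5},{"linear":[0,0,-1.2],"roll":0,"jaw":0.5},{"linear":[0,0,-1.2],"roll":0,"jaw":0.5}]'

```text
clock: 7.8
tool_pos: [561.0, -38.3, 187.0]
orientation: [3.142, 0.0, 3.091]
ft_force: [1.2, 1.3, -1.5]
grip_width: 12.9
grasp_force: 58.4
```

>>> arm_command --plan '[{"linear":[0,0.6,0],"roll":0,"jaw":0.5},{"linear":[0,1.2,0],"roll":0,"jaw":0.5},{"linear":[0,1.8,0],"roll":0,"jaw":0.5},{"linear":[0,2.4,0],"roll":0,"jaw":0.5},{"linear":[0,2.4,0],"roll":0,"jaw":0.5}]'

```text
clock: 8.43
tool_pos: [562.2, -13.6, 186.8]
orientation: [3.141, -0.0, 3.091]
ft_force: [1.9, 1.9, -2.1]
grip_width: 12.8
grasp_force: 58.5
```

>>> arm_command --plan '[{"linear":[0,0.5,0],"roll":0,"jaw":0.5},{"linear":[0,1.0,0],"roll":0,"jaw":0.5},{"linear":[0,1.4,0],"roll":0,"jaw":0.5},{"linear":[0,1.4,0],"roll":0,"jaw":0.5},{"linear":[0,1.4,0],"roll":0,"jaw":0.5}]'

```text
clock: 9.05
tool_pos: [562.9, -0.2, 186.8]
orientation: [3.141, 0.0, 3.091]
ft_force: [2.5, 1.4, -2.1]
grip_width: 12.6
grasp_force: 58.5
```

Run:
```python
from h import *
grab('side','side4')
to()
a=cv2.imread('pics/side4.png')[130:250,255:375]
cv2.imwrite('pics/c4.png',cv2.resize(a,(600,600),interpolation=2))
```

```text
t 9.1 pos [ 5.629e+02 -3.000e-01  1.868e+02] rpy [3.141 0.    3.091] F [ 0.9  1.6 -0.7] w 13.0 gf 58.5
```

View pics/c4.png

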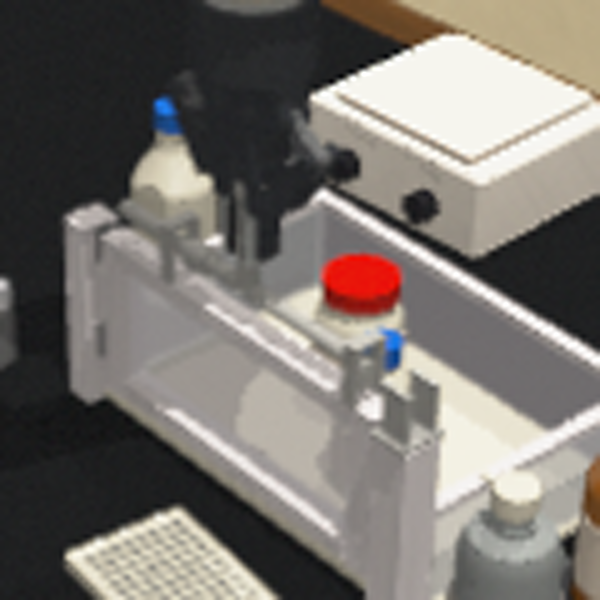

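The crop shows the bolt drawn back and raised: knob in the fingers at (245,235), and the keeper channel at (410,410) empty. Now I'll work out the swing waypoints about the hinge.

Run:
```python
from h import *
s=bot.observe();p=np.array(s['tool_pos']);H=np.array([p[0]+.05*144,144,p[2]])
q=[]
for a in np.linspace(.031,.31,10):
    R=Rotation.from_euler('z',-a); q.append((*np.round(H+R.apply(p-H),1),round(3.091-a,3)))
to(*q)
```

```text
t 9.1 pos [ 5.629e+02 -3.000e-01  1.868e+02] rpy [3.141 0.    3.091] F [ 0.9  1.6 -0.7] w 13.0 gf 58.5
(np.float64(558.4), np.float64(-0.0), np.float64(186.8), np.float64(3.06)) -> cm [ 0.45  0.01 -0.  ] roll 1.8
(np.float64(554.0), np.float64(0.4), np.float64(186.8), np.float64(3.029)) -> cm [ 0.89  0.02 -0.  ] roll 3.5
(np.float64(549.5), np.float64(1.0), np.float64(186.8), np.float64(2.998)) -> cm [ 1.34  0.06 -0.  ] roll 5.3
(np.float64(545.1), np.float64(1.7), np.float64(186.8), np.float64(2.967)) -> cm [ 1.79  0.11 -0.  ] roll 7.1
(np.float64(540.7), np.float64(2.5), np.float64(186.8), np.float64(2.936)) -> cm [ 2.23  0.17 -0.  ] roll 8.9
(np.float64(536.3), np.float64(3.5), np.float64(186.8), np.float64(2.905)) -> cm [ 2.67  0.24 -0.  ] roll 10.6
(np.float64(532.0), np.float64(4.6), np.float64(186.8), np.float64(2.874)) -> cm [ 3.11  0.33 -0.  ] roll 12.4
(np.float64(527.7), np.float64(5.9), np.float64(186.8), np.float64(2.843)) -> cm [ 3.55  0.44 -0.  ] roll 14.2
(np.float64(523.4), np.float64(7.3), np.float64(186.8), np.float64(2.812)) -> cm [ 3.98  0.56 -0.  ] roll 16.0
(np.float64(519.2), np.float64(8.8), np.float64(186.8), np.float64(2.781)) -> cm [ 4.41  0.69 -0.  ] roll 17.7
```

>>> arm_command --plan '[{"linear":[0.3,0,0],"roll":1.2,"jaw":0.5},{"linear":[0.7,0.01,0],"roll":2.8,"jaw":0.5},{"linear":[1.3,0.06,0],"roll":5.3,"jaw":0.5},{"linear":[1.8,0.11,0],"roll":7.1,"jaw":0.5},{"linear":[2.2,0.17,0],"roll":8.9,"jaw":0.5}]'

```text
clock: 9.72
tool_pos: [540.7, 2.4, 186.9]
orientation: [-3.142, 0.0, 2.934]
ft_force: [2.7, -0.1, -2.3]
grip_width: 13.0
grasp_force: 58.6
```

Run:
```python
from h import *
to((519.2,8.8,186.8,2.781))
```

```text
t 9.72 pos [540.7   2.4 186.9] rpy [-3.142  0.     2.934] F [ 2.7 -0.1 -2.3] w 13.0 gf 58.6
(519.2, 8.8, 186.8, 2.781) -> cm [2.24 0.18 0.01] roll 8.7
```

Force is +2.7 N in x, which matches the gate spring (0.38 Nm over 0.144 m), so the gate is following.

>>> arm_command --plan '[{"linear":[0.5,0.02,0],"roll":2,"jaw":0.5},{"linear":[1.0,0.05,0],"roll":4,"jaw":0.5},{"linear":[1.5,0.09,0],"roll":6,"jaw":0.5},{"linear":[2.0,0.15,0],"roll":8,"jaw":0.5},{"linear":[2.25,0.18,0],"roll":8.8,"jaw":0.5}]'

```text
clock: 10.35
tool_pos: [519.1, 8.9, 186.9]
orientation: [3.142, 0.0, 2.781]
ft_force: [4.1, -1.7, -1.5]
grip_width: 12.8
grasp_force: 58.6
```

>>> arm_command --plan '[{"linear":[0,0,0],"roll":0,"jaw":0.5},{"linear":[0,0,0],"roll":0,"jaw":0.5},{"linear":[0,0,0],"roll":0,"jaw":0.5},{"linear":[0,0,0],"roll":0,"jaw":0.5},{"linear":[0,0,0],"roll":0,"jaw":0.5}]'

```text
clock: 10.98
tool_pos: [519.4, 8.8, 186.8]
orientation: [3.142, 0.0, 2.782]
ft_force: [4.5, -1.1, -1.9]
grip_width: 13.0
grasp_force: 58.6
```

Run:
```python
from h import *
grab('side','side5');grab('top','top5')
to()
a=cv2.imread('pics/side5.png')[150:290,255:415]
cv2.imwrite('pics/c5.png',cv2.resize(a,None,fx=4.25,fy=4.25,interpolation=2))
```

```text
t 11.07 pos [519.4   8.8 186.8] rpy [3.142 0.    2.782] F [ 3.8 -1.3 -2.4] w 13.5 gf 58.6
```

View pics/c5.png

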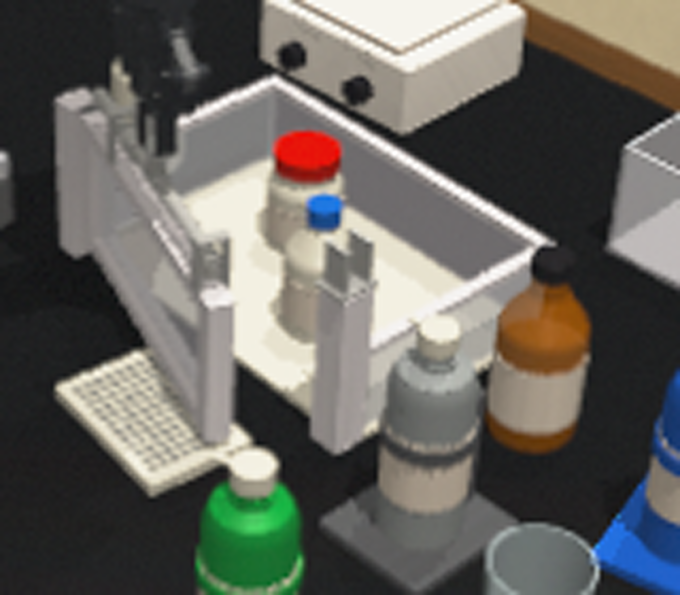

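The gate stands open: the top of its free end is at crop (217,297), and all labware, the plate included, is where it was. I'll check the opening from that pixel.

Run:
```python
from h import *
e=atz('side5',(255+217/4.25-.4,150+297/4.25-.4),140); k=atz('side1',(255+342/4.25-.4,150+290/4.25-.4),140)
H=np.array([569,144]);print(e,k,np.hypot(*(e[:2]-H)),'angle',np.arctan2(H[0]-e[0],H[1]-e[1])-.05)
to()
```

```text
[475.9 -95.4 140. ] [ 542.4 -145.3  140. ] 256.86566528051196 angle 0.32089128881266243
t 11.07 pos [519.4   8.8 186.8] rpy [3.142 0.    2.782] F [ 3.8 -1.3 -2.4] w 13.5 gf 58.6
```

```bash
python3 -c "
from plant import bot
print(bot.sign_off())"
```

```text
the job is handed in; nothing more can be done
None
```

I pressed the nozzle cap to its stop and let it spring back, then lifted the bolt over the lip and pulled it clear. I handed the job in at about 11 s, still gripping the knob with the gate about 0.32 rad (80 mm) ajar and the labware in view unmoved.

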